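# Lock a carton in the labelling jig

## Task

Get the carton ready for labelling without picking anything up: first, with the jaw still open, push the blue-and-white carton in the jig back with the fingertips until its long side lies flat against the aluminium rear fence. Then press the jig's red spring button down through the window of the blue sliding jaw and, while it is held down, slide the jaw over it towards the carton, until the carton is closed in against the fixed jaw at the other end and the button has sprung fully up again behind the jaw. Leave the other things on the bench alone.

Things in the scene. Friction and masses are not known exactly. Their poses are not given: they have to be found in the camera images.
- jig: Carton jig, fixed: plywood base 130 (x) x 257 (y) x 15 mm high. Origin: centre of its underside, on the bench; +x points to the fence (away from the robot), +y along the fence from the sliding jaw to the fixed jaw. 'Jig x, y' below are in this frame, in mm. The low-x side is open. The jaw tracks are flush with the base.
- fence (a point): Middle of the foot of the aluminium rear fence's upright face, level with the base's top (15 mm above the bench). The face lies at jig x = 45, from y = -52 to 122, and is 30 mm high above the base.
- fixed_jaw (a point): Middle of the face of the dark fixed jaw that the carton meets, at jig x = 14, y = 110. The jaw reaches from jig x = -14 to 42 and is 28 mm high above the base.
- carton: Blue-and-white printed carton, 62 (x) x 100 (y) x 35 mm high, about 0.12 kg (varies), loose on the base. Origin: centre of its underside; +x points roughly to the fence. It starts 20 to 35 mm short of the fence, up to 0.2 rad askew. Flat against the fence its centre is at jig x = 14; closed in against the fixed jaw at jig y = 57 to 60.
- jaw (a joint): Travel of the blue sliding jaw (m) along jig +y: 0 to 0.003 at the start (open), end stop at 0.057 (closed: 100.7 mm between the jaws). Friction about 1 N. While up, the button stands in the jaw's window and lets it move no further than 0.008; past 0.054 the button springs up behind the jaw's rear edge and keeps it from sliding back.
- jaw_window (a point): Centre of the window in the sliding jaw, level with its plate's top (26 mm above the bench); moves with the jaw. Jaw: 56 (x) x 70 mm (y), plate 6 mm thick, underside 5 mm above the base. Window: 44 (x) x 40 mm (y). At its -y end the plate's rear bridge, 16 mm long, keeps the button down while passing over it.
- jaw_wall (a point): Middle of the upright wall at the +y end of the window, which a fingertip in the window can push along jig +y; 26 mm above the bench; moves with the jaw, 20 mm from the window's centre (jig y = -61.5 plus the travel). It is the back of the jaw block, 14 mm thick, 56 mm wide, top 49 mm above the bench; the block's other face meets the carton.
- button (a joint): How far the red spring button is pressed (m): 0 up, 0.016 flush with the base. Spring: about 3 N at first touch, 8 N fully down. The jaw can pass over it when pressed more than 0.0115.
- button_top (a point): Centre of the top of the round red button, 30 mm across; 31 mm above the bench when up (5 mm above the jaw's plate). It moves only straight up and down, at jig x = 14, y = -78.5.
- stamp: Wooden hand stamp with a red turned knob, 28 x 62 x 77 mm high, behind the fence. Origin: centre of its underside. Bystander.
- label_roll: White label roll standing on its face, 62 mm across, 51 mm high, behind the fence. Origin: centre of its underside. Bystander.
- next_carton: Red-and-white carton, 55 x 85 x 40 mm high, on the bench beyond the fixed jaw. Origin: centre of its underside. Bystander.

How it is judged:
On the way, in this order (a step that is already met when the one before it is completed fails the run):
1. the carton lies flat against the rear fence (within 4 mm and 0.05 rad) while the jaw is still open (x of carton in the frame of jig above 0.01 m and angle between the x axis of carton and the x axis of jig, either way round below 0.05 rad and value of joint jaw below 0.012 m), for 0.2 s.
2. the button is pressed down in the window of the open jaw (value of joint button above 0.011 m and value of joint jaw below 0.025 m), for 0.05 s.
At the end, for the whole second after the job is handed in: The jaw is closed past the button (travel over 53.5 mm) and the button is up again behind it (within 2 mm); the carton rests on the base between the two jaws, flat against the fence (within 4 mm and 0.05 rad) and within about 3 mm of the fixed jaw (value of joint jaw above 0.0535 m and value of joint button below 0.002 m and x of carton in the frame of jig between 0.01 and 0.018 m and y of carton in the frame of jig between 0.0555 and 0.0625 m and z of carton in the frame of jig below 0.018 m and angle between the x axis of carton and the x axis of jig, either way round below 0.05 rad and angle between carton's own z axis and vertical below 0.05 rad and linear speed of carton below 0.01 m/s); the robot touches nothing.
It fails at once if the carton is lifted or tipped (z of carton in the frame of jig above 0.025 m or angle between carton's own z axis and vertical above 0.2 rad).
It fails at once if a bystander is moved (distance of any of stamp, label_roll, next_carton from where it was at the start of the episode above 0.015 m).
It also fails if it takes over 40 s, if anything falls off the work surface, if the arm or the gripper's body presses on something with over 40 N, if the wrist force passes 120 N, or if a joint passes its speed limit or range.

## Robot

A 6-joint arm with a two-finger parallel gripper is mounted at the origin on a cart in front of the work surface, level with it; the furniture and walls round the work are solid. World frame = base frame: x ahead of the robot, y to its left, z up, the work surface at z = 0. Lengths are in m, angles in rad, forces in N, time in s.
With the tool pointing down it reaches from about 0.275 to 0.825 m from the base axis. Payload 4.9 kg.
Tool frame: the origin (TCP) lies midway between the tips of the shut fingers; the grasp point (between the pads) lies 19 mm behind it (grip_point_offset is the distance from the TCP to the grasp point, in m); z points along the fingers, y is the line along which they close (so a half turn about z gives the same grasp; the last joint's range is limited). The gripper opens to 85 mm and grips with 20 to 120 N. Pads are 22 mm wide; open, the fingers measure 114 mm over their backs; the gripper's body (76 mm by 85 mm) begins 54 mm behind the grasp point. The pads swing forward as they close: fully open they stand 13 mm farther back than shut.
Start: joints at [-1.476, 0.326, -0.193, 1.052, 0, 1.437], TCP at [0.125, -0.536, 0.231] pointing down, gripper open.
Joint ranges: [-2.65, 2.65], [-0.97, 1.79], [-1.3, 1.35], [-1.93, 2.1], [-1.47, 1.37], [-3.14, 3.14]. Speed limits (rad/s): [2.57, 2.57, 3.14, 3.14, 3.14, 3.14].

## Interface

Orientations are given as a rotation vector (axis times angle).
In Python, from cell import * gives the robot as it stands. Calls block until the motion is done:
- movep(position, orientation): joint-space move of the TCP to a pose.
- move_l(position, velocity=0.15, rot=None, until_force=None): straight line of the TCP; rot=None keeps the orientation; velocity is the mean speed in m/s. With until_force (N) it stops when the force on the tool has changed by that much, and returns True; else False.
- set_joints(angles): joint-space move.
- let_go() and grab(newtons=None): open the fingers fully, or close them until they stop; newtons is the grip in N (None keeps the last).
- sleep(seconds).
- ik(position, orientation): joint angles nearest the present ones, or None.
- get_state(): the state.
- grab_frame(name): name is "scene" or "top" or "wrist"; returns a dict with "img" (384x512x3 uint8, red, green, blue), "fx", "fy", "cx", "cy" (pixels), "cam_to_world" (4x4, takes a point from camera to world coordinates); the wrist camera has in their place "T_tool_cam" (4x4, takes a point from camera to tool coordinates, whose origin is the TCP and whose axes are the flange's). Camera axes: x right, y down, z forward; pixel columns grow to the right and rows downward; lengths in m; the calibration is good to about 2 mm. The wrist camera is an equidistant fisheye: a pixel r from the principal point sees the ray r / f radians off the axis. A picture is of the moment at which its call begins: read the wrist's pose just before it. There is no depth.
A pose or a line that the arm cannot do raises MotionError and nothing moves.
- sign_off(): hands the job in; it is judged then, once.
Trained networks look in the newest picture that a camera, given by its name, has taken for a name from the list of things; names that differ only in an ending like _2 or _b are one class to them, and where a whole thing is asked for, a point or a joint stands for the part that bears it (a point fixed in the world has none). Each returns a list of dicts, best first, with "score" (0 to 1); they miss things now and then, are a little off and sometimes report something else, mostly with a low value. They report only what shows in the picture. A call takes as long as a camera call.
- spot_in(camera, name): "centre" ([column, row] in pixels, amid what is visible of it).
- silhouettes(camera, name): "mask" (384x512 bool, what is visible of it) and "centre" ([column, row] in pixels, amid what is visible of it).
- tip_of(camera, name): "centre" ([column, row] in pixels: a listed point, or the origin of a listed thing).
The state is a dict: "clock": time; "q": joint angles; "joint_velocities": joint speeds; "tau": joint torques, N m; "position": TCP position; "eef_rot": TCP orientation; "contact_force": force on the tool from outside, world axes, zero at the start; "wrist_torque": the same for the moment, N m; "finger_gap": opening from 0.0 (shut) to 1.0 (fully open); "grasp_force": force on a finger pad.
Only numpy, scipy, OpenCV 4.12 (cv2) and the standard library are available. Lean on these libraries where they do the work, as an engineer would, in place of code of your own. Each camera call takes 0.05 s, during which the arm holds its last target. There are 200 camera calls.

## Working session

There is one attempt and no reset: what is moved stays moved. The work goes in short steps, each a Python script; the robot and the scene stay as the last script left them, time stands still between calls to the robot, and variables do not carry over. Pictures are saved under pics/ and viewed, at most 10 in all, crops included, and the job is handed in when it is done.

```bash
mkdir -p pics; cat > h.py <<'E'
from cell import *
import numpy as np, cv2
def ray(cam,px,f):
    px=np.array(px,float)
    T=np.array(f["cam_to_world"]); d=np.array([(px[0]-f["cx"])/f["fx"],(px[1]-f["cy"])/f["fy"],1])
    return T[:3,3],T[:3,:3]@d
def at_z(cam,px,f,z):
    o,d=ray(cam,px,f); return o+d*(z-o[2])/d[2]
E
python3 - <<'E'
from h import *
Z=dict(jig=0,fence=.015,fixed_jaw=.015,carton=.015,jaw_window=.026,jaw_wall=.026,button_top=.031,stamp=0,label_roll=0,next_carton=0)
ims=[]
for c in("top","scene"):
    f=grab_frame(c); cv2.imwrite(f"pics/{c}0.png",f["img"][:,:,::-1])
    for n,z in Z.items():
        r=tip_of(c,n)[:1]
        for q in r: print(c,n,round(q["score"],2),np.round(q["centre"]),np.round(at_z(c,q["centre"],f,z),4))
s=get_state();print(s["position"],s["eef_rot"],s["clock"],s["contact_force"])
E
```

```text
top jig 0.69 [299. 201.] [ 0.5402 -0.2583  0.    ]
top fence 0.87 [289. 180.] [ 0.5931 -0.2339  0.015 ]
top fixed_jaw 0.77 [256. 185.] [ 0.5809 -0.1508  0.015 ]
top carton 0.81 [295. 207.] [ 0.5236 -0.2461  0.015 ]
top jaw_window 0.81 [334. 204.] [ 0.5296 -0.3403  0.026 ]
top jaw_wall 0.84 [329. 201.] [ 0.5373 -0.3281  0.026 ]
top button_top 0.48 [336. 201.] [ 0.5361 -0.3436  0.031 ]
top stamp 0.73 [298. 152.] [ 0.6655 -0.2586  0.    ]
top label_roll 0.76 [331. 164.] [ 0.635  -0.3419  0.    ]
top next_carton 0.77 [171. 239.] [0.4503 0.0574 0.    ]
scene jig 0.59 [272. 238.] [ 0.5398 -0.2539  0.    ]
scene fence 0.86 [287. 219.] [ 0.5862 -0.2396  0.015 ]
scene fixed_jaw 0.64 [259. 187.] [ 0.5878 -0.1322  0.015 ]
scene carton 0.94 [269. 233.] [ 0.5347 -0.2486  0.015 ]
scene jaw_window 0.58 [295. 267.] [ 0.5274 -0.3464  0.026 ]
scene jaw_wall 0.64 [291. 255.] [ 0.5375 -0.3217  0.026 ]
scene button_top 0.58 [293. 267.] [ 0.5221 -0.3469  0.031 ]
scene stamp 0.65 [319. 211.] [ 0.6644 -0.2508  0.    ]
scene label_roll 0.65 [331. 248.] [ 0.6243 -0.3391  0.    ]
scene next_carton 0.61 [167. 165.] [0.452  0.0596 0.    ]
[ 0.12475605 -0.53567456  0.23127682] [-3.12102436e+00 -3.58606285e-01 -4.77268541e-06] 1.1 [ 0.31002008 -0.00190537  0.26166719]
```

View pics/top0.png

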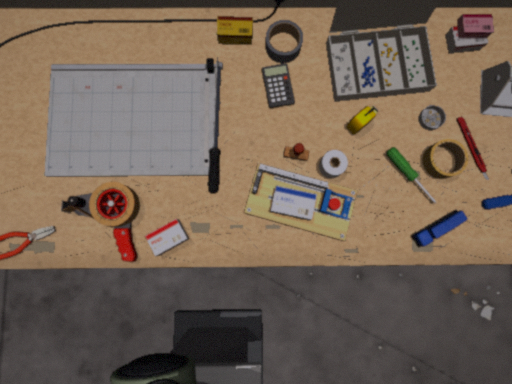

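View pics/scene0.png

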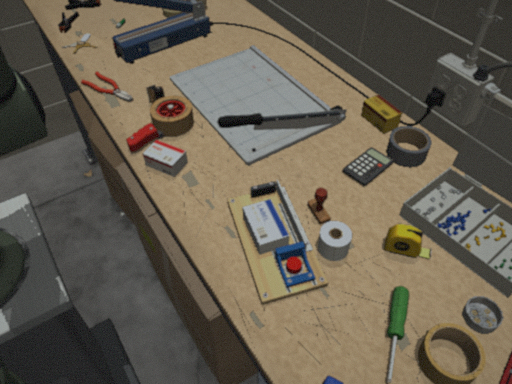

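Both views show the jig, turned about -0.27 rad, with the carton at (293,203) in the top view, the blue jaw and button at (334,204), and the stamp and roll behind the fence. Next I'll look from close by with the wrist camera.

```bash
cat >> h.py <<'E'
from scipy.spatial.transform import Rotation as R
def down(yaw): return np.pi*np.array([np.cos(yaw/2),np.sin(yaw/2),0])
def wrist():
    s=get_state(); f=grab_frame("wrist"); T=np.eye(4); T[:3,:3]=R.from_rotvec(s["eef_rot"]).as_matrix(); T[:3,3]=s["position"]
    return f,T@np.array(f["T_tool_cam"])
def w_at(px,f,T,z):
    v=np.array([(px[0]-f["cx"])/f["fx"],(px[1]-f["cy"])/f["fy"]]); th=np.hypot(*v)
    d=np.r_[v/max(th,1e-9)*np.sin(th),np.cos(th)]; d=T[:3,:3]@d; o=T[:3,3]; return o+d*(z-o[2])/d[2]
JP=dict(fence=(45,35),fixed_jaw=(14,110),button_top=(14,-78.5))  # fence mid y=(−52+122)/2
Z=dict(jig=0,fence=.015,fixed_jaw=.015,carton=.015,jaw_window=.026,jaw_wall=.026,button_top=.031)
def look(name):
    f,T=wrist(); cv2.imwrite(f"pics/{name}.png",f["img"][:,:,::-1]); P={}
    for n,z in Z.items():
        for q in tip_of("wrist",n)[:1]:
            P[n]=w_at(q["centre"],f,T,z); print(n,round(q["score"],2),np.round(q["centre"]),np.round(P[n],4))
    return f,T,P
E
python3 - <<'E'
from h import *
y=-0.27
movep([0.50,-0.26,0.26],down(y))
f,T,P=look("w0")
for m in silhouettes("wrist","carton")[:1]:
    c=max(cv2.findContours(m["mask"].astype(np.uint8),0,1)[0],key=cv2.contourArea)
    W=np.array([w_at(p,f,T,.05)[:2] for p in c[:,0]],np.float32); print("carton rect",cv2.minAreaRect(W*1000))
print(get_state()["clock"],get_state()["position"])
E
```

```text
fence 0.61 [222.  95.] [ 0.5919 -0.2425  0.015 ]
fixed_jaw 0.92 [160. 121.] [ 0.5849 -0.1526  0.015 ]
carton 0.94 [235. 138.] [ 0.5332 -0.2431  0.015 ]
jaw_window 0.64 [310. 119.] [ 0.5328 -0.343   0.026 ]
jaw_wall 0.85 [299. 119.] [ 0.5368 -0.3291  0.026 ]
button_top 0.87 [309. 120.] [ 0.5329 -0.3402  0.031 ]
carton rect ((534.12841796875, -239.6572265625), (100.81402587890625, 65.20478057861328), 76.23409271240234)
3.2583 [ 0.49985929 -0.26023962  0.25998214]
```

View pics/w0.png

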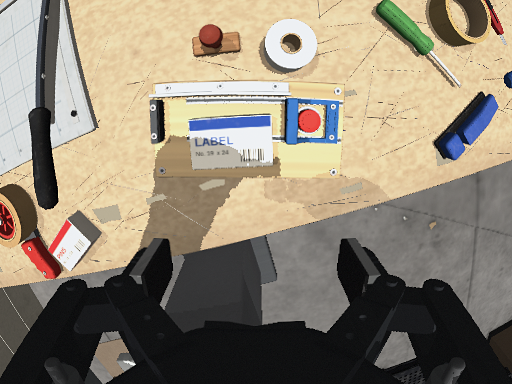

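```bash
cat >> h.py <<'E'
YAW=-0.27; O=np.array([.5405,-.260]); C,S=np.cos(YAW),np.sin(YAW); RJ=np.array([[C,-S],[S,C]])
def J(x,y,z): return [*(O+RJ@np.array([x,y])/1000),z]
def inJ(p): return np.round(RJ.T@(np.array(p[:2])-O)*1000,1)
E
python3 - <<'E'
from h import *
movep(J(-82,18,.10),down(YAW))
move_l(J(-82,18,.010),.1)
hit=move_l(J(-19,18,.010),.035,until_force=7)
s=get_state(); print(hit,inJ(s["position"]),s["position"],s["contact_force"],s["clock"])
sleep(.3)
f=grab_frame("top"); cv2.imwrite("pics/top1.png",cv2.resize(f["img"][140:270,210:390],None,fx=4,fy=4,interpolation=2)[:,:,::-1])
for n,z in Z.items():
    for q in tip_of("top",n)[:1]: print(n,round(q["score"],2),inJ(at_z("top",q["centre"],f,z)))
E
```

```text
True [-30.4  18.3] [ 0.51607817 -0.23429569  0.00931208] [ 0.11223374  0.58927737 -0.72836483] 6.3667
fixed_jaw 0.58 [ 18.5 109.4]
jaw_window 0.41 [-172.7  283.1]
```

View pics/top1.png

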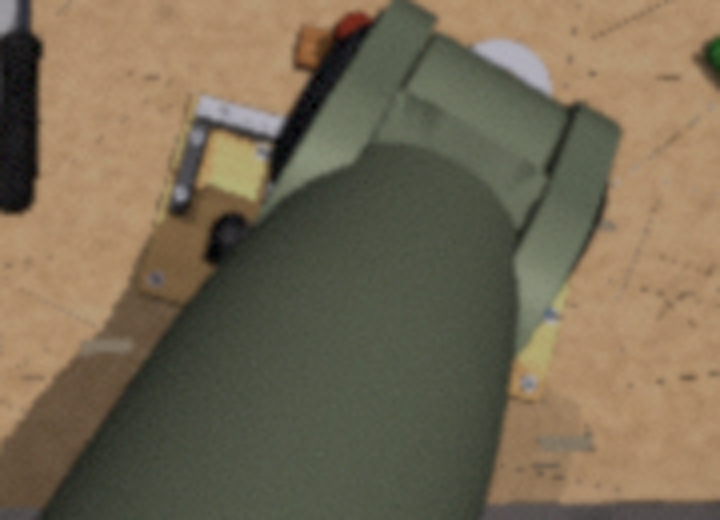

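The arm hides the carton in this view. I'll back off and look with the wrist camera.

```bash
python3 - <<'E'
from h import *
move_l(J(-50,18,.010),.06)
move_l(J(-50,0,.20),.15)
f,T,P=look("w1")
for n in P: print(n,inJ(P[n]))
for m in silhouettes("wrist","carton")[:1]:
    c=max(cv2.findContours(m["mask"].astype(np.uint8),0,1)[0],key=cv2.contourArea)
    W=np.array([w_at(p,f,T,.05)[:2] for p in c[:,0]],np.float32); r=cv2.minAreaRect(W*1000);print("carton rect",r,inJ(np.array(r[0])/1000))
print(get_state()["clock"])
E
```

```text
fence 0.72 [226.  80.] [ 0.595 -0.242  0.015]
fixed_jaw 0.84 [154. 112.] [ 0.586  -0.1539  0.015 ]
carton 0.94 [243. 113.] [ 0.5548 -0.2508  0.015 ]
jaw_wall 0.78 [317. 113.] [ 0.5351 -0.327   0.026 ]
button_top 0.64 [332. 115.] [ 0.5294 -0.3411  0.031 ]
fence [47.7 31.9]
fixed_jaw [ 15.6 114.4]
carton [11.4 12.7]
jaw_wall [ 12.7 -66. ]
button_top [ 10.9 -81.1]
carton rect ((557.8092041015625, -247.58985900878906), (99.46936798095703, 61.092594146728516), 74.49314880371094) [13.4 16.6]
9.4083
```

View pics/w1.png

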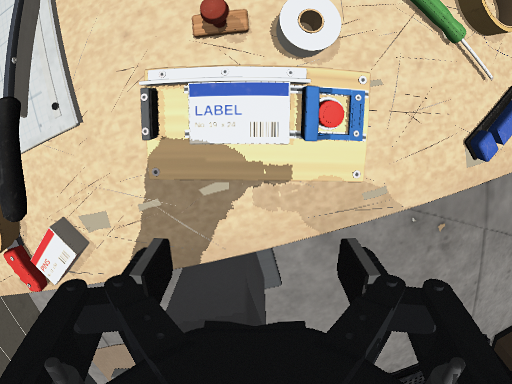

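The carton now lies flush along the fence (edge at row 83), measured angle -0.270 rad against the jig's -0.27. Next I'll shut the fingers and take one close look at the button.

```bash
python3 - <<'E'
from h import *
grab(40)
movep(J(-45,-78.5,.12),down(YAW))
f,T,P=look("w2")
for n in P: print(n,inJ(P[n]))
for nm in("button_top","jaw_window"):
  for m in silhouettes("wrist",nm)[:1]:
    c=max(cv2.findContours(m["mask"].astype(np.uint8),0,1)[0],key=cv2.contourArea)
    W=np.array([w_at(p,f,T,.031 if nm[0]=="b" else .026)[:2] for p in c[:,0]],np.float32); r=cv2.minAreaRect(W*1000);print(nm,r,inJ(np.array(r[0])/1000))
s=get_state();print(s["clock"],inJ(s["position"]),s["finger_gap"])
E
```

```text
fence 0.84 [128.  90.] [ 0.5912 -0.2419  0.015 ]
fixed_jaw 0.72 [ 52. 127.] [ 0.59   -0.1499  0.015 ]
carton 0.57 [150. 122.] [ 0.5579 -0.253   0.015 ]
jaw_wall 0.59 [235. 119.] [ 0.5389 -0.3249  0.026 ]
button_top 0.64 [257. 122.] [ 0.5326 -0.3408  0.031 ]
fence [44.1 31. ]
fixed_jaw [ 18.4 119.3]
carton [14.9 11.4]
jaw_wall [ 15.7 -63. ]
button_top [ 13.9 -80. ]
button_top ((531.3256225585938, -340.6488037109375), (29.459335327148438, 28.163265228271484), 74.58002471923828) [ 12.7 -80.2]
jaw_window ((529.2536010742188, -342.32305908203125), (74.0721664428711, 61.34720993041992), 73.75543212890625) [ 11.1 -82.3]
11.2 [-44.7 -78.2] -0.000711691588870073
```

View pics/w2.png

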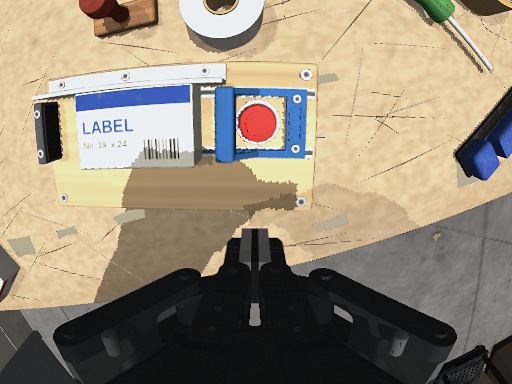

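The close view shows the button at (257,122), about jig (13.5,-80), with the window clear around it and the carton still flat. Now I'll press.

```bash
python3 - <<'E'
from h import *
def st(t):
    s=get_state(); print(t,inJ(s["position"]),round(s["position"][2],4),np.round(s["contact_force"],1),round(s["clock"],2))
movep(J(13,-80,.06),down(YAW)); st("above")
h=move_l(J(13,-80,.0165),.04,until_force=25); sleep(.15); st(f"pressed {h}")
p=get_state()["position"]
if p[2]<.019:
    h=move_l(J(13,-40,.0165),.04,until_force=18); st(f"slid1 {h}")
    if not h:
        h=move_l(J(13,-8,.0175),.03,until_force=15); st(f"slid2 {h}")
E
```

```text
above [ 12.3 -79.4] 0.0587 [-0.9  0.8 -0.7] 11.62
pressed False [ 12.8 -80. ] 0.0169 [-2.5  0.7  7.1] 13.02
slid1 False [ 14.4 -41.6] 0.0171 [-0.1 -4.6  2.9] 14.17
slid2 True [ 14.2 -20.9] 0.0171 [-1.4 -2.4  2.3] 14.94
```

```bash
python3 - <<'E'
from h import *
sleep(.2)
move_l(J(13,-26,.0185),.03)
move_l(J(13,-26,.075),.1)
move_l(J(-50,-20,.17),.2)
sleep(.2)
f,T,P=look("w3")
for n in P: print(n,inJ(P[n]))
for m in silhouettes("wrist","carton")[:1]:
    c=max(cv2.findContours(m["mask"].astype(np.uint8),0,1)[0],key=cv2.contourArea)
    W=np.array([w_at(p,f,T,.05)[:2] for p in c[:,0]],np.float32); r=cv2.minAreaRect(W*1000);print("carton rect",r,inJ(np.array(r[0])/1000))
s=get_state();print(s["clock"],s["contact_force"])
E
```

```text
jig 0.92 [238. 127.] [ 0.5373 -0.2635  0.    ]
fence 0.58 [203.  81.] [ 0.5929 -0.2441  0.015 ]
fixed_jaw 0.85 [125. 114.] [ 0.5879 -0.1542  0.015 ]
carton 0.83 [179. 111.] [ 0.5714 -0.2117  0.015 ]
jaw_window 0.16 [288.  25.] [ 0.6236 -0.3377  0.026 ]
jaw_wall 0.75 [290.  28.] [ 0.6202 -0.3393  0.026 ]
button_top 0.81 [318. 117.] [ 0.5293 -0.341   0.031 ]
jig [-2.2 -4.2]
fence [46.3 29.3]
fixed_jaw [ 17.5 114.6]
carton [16.9 54.8]
jaw_window [100.9 -52.7]
jaw_wall [ 98.  -55.2]
button_top [ 10.8 -81. ]
carton rect ((569.457763671875, -208.93185424804688), (101.24108123779297, 61.77947235107422), 74.30640411376953) [14.3 56.9]
17.55 [-0.11149729  0.45794759  0.35877129]
```

View pics/w3.png

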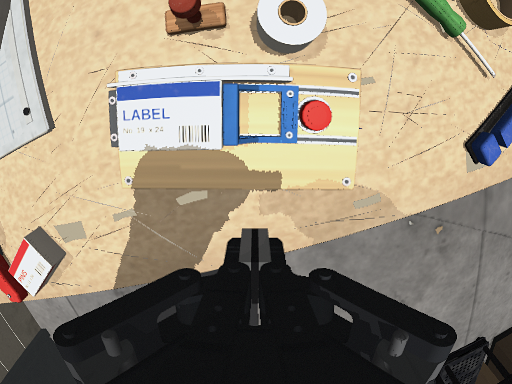

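The jaw's rear edge is at column 298 and the button's near edge at about 301, so the button is up and clear behind it. The carton sits snug between the jaws and flat on the fence.

```bash
python3 -c "
from cell import *
print(sign_off())"
```

```text
the job is handed in; nothing more can be done
None
```

The job is handed in: the last picture showed the carton flat on the fence and closed in against the fixed jaw, with the button sprung up behind the sliding jaw; no verdict came back.

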